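# Open up a two-door control enclosure on the assembly bench

### The arm

A 6-joint arm with a two-finger parallel gripper is mounted at the origin on the work surface. World frame = base frame: x ahead of the robot, y to its left, z up, the work surface at z = 0. Lengths are in mm, angles in rad, forces in N, time in s.
With the tool pointing down it reaches from about 300 to 775 mm from the base axis. Payload 14.6 kg.
Tool frame: the origin (TCP) lies between the finger pads; the fingertips stand manip.tip_reach ahead of it and the grasp point (between the pads) lies 5 mm behind it (manip.tip_reach is the distance from the TCP to the fingertips, in mm); z points along the fingers, y is the line along which they close (so a half turn about z gives the same grasp; the last joint's range is limited). The gripper opens to 94 mm and grips with 3 to 60 N. Pads are 16 mm wide; open, the fingers measure 119 mm over their backs; the gripper's body (75 mm by 177 mm) begins 78 mm behind the grasp point.
Start: joints at [-1.302, 0.3, 1.521, -0, 1.321, -0.067], TCP at [181.231, -519.273, 219.446] pointing down, gripper open.
Joint ranges: [-3.03, 3.03], [-0.79, 2.21], [0.23, 2.52], [-1.04, 4.18], [0, 3.07], [-2.55, 2.55]. Speed limits (rad/s): [2.22, 2.22, 2.57, 3.14, 3.14, 3.14].

### API

Orientations are given as [roll, pitch, yaw] about the fixed x, y, z axes, in that order (R = Rz(yaw) Ry(pitch) Rx(roll)).
In Python, from cell import manip gives the robot as it stands. The module is installed in compiled form; this text tells all that it offers.
- The arm moves only by the shell command python3 -m creep 'ROWS' [FORCE]. ROWS is JSON, a list of rows, each a list of 3 entries, a list of its own where there are three numbers: the opening, from -1 (shut) to 1 (fully open), then the shift along the tool's x, y, z in cm, then the turn about the tool's z in units of 5 degrees (1.0 is 5 degrees). In form: [[grip, [tx, ty, tz], roll], ...]. A call has 1 to 12 rows; each row is the pose to reach, as a shift and turn from the pose commanded when the call began, along the tool's axes at that moment; what a row does not reach only later rows make up. A row lasts 1/10 s, in which the tool goes at most 50 mm and 8.59 degrees, less where a joint would pass 70% of its speed; a pose out of reach is approached as far as the arm can. A call with a gripper value outside its range is refused whole. The fingers move at their own pace and stop on an object; FORCE is the grip in N (left out, the last holds). Time passes only in rows, so rows that repeat a pose let the fingers close. It gives the time, the measured TCP pose, the force, the opening and the grip force at its end, in the units of the state.
- manip.read_state(): the state, without advancing time (a new reading comes with each control period).
- manip.camera(name): name is "side" or "top"; returns the picture (420x560x3 uint8, red, green, blue); there is no depth.
- manip.camera_params(name): a dict with "fovy" (degrees; the focal length in pixels is half the picture's height over the tangent of half this angle, whatever the lens; pixels are square), "cx", "cy" (the principal point, pixels), "origin" and "attitude" of the camera in the world. Camera axes: x right, y down, z forward; pixel columns grow to the right and rows downward; lengths in mm; the calibration is good to about 2 mm. A picture is of the moment at which its call begins. camera_params takes no time and is no camera call.
- manip.sign_off(): hands the job in; it is judged then, once.
The state is a dict: "clock": time; "joints": joint angles; "qd": joint speeds; "effort": joint torques, N m; "eef_pos": TCP position; "eef_rot": TCP orientation; "wrist_force": force on the tool from outside, world axes, zero at the start; "moment": the same for the moment, N m; "finger_gap": finger opening in mm; "finger_force": force on a finger pad.
Only numpy, scipy, OpenCV 4.12 (cv2) and the standard library are available. Lean on these libraries where they do the work, as an engineer would, in place of code of your own. Each camera call takes 0.05 s, during which the arm holds its last target. There are 200 camera calls.

### The job

The two-door enclosure lying on its back on the bench is to be fitted out: open it right up. Undo the T-handle with a quarter turn anticlockwise and open the door that carries it, then draw the other door's flush bolt and open that door too. Leave both doors leaning outward, past upright, and leave the rest of the bench and the loose gland inside the enclosure where they are.

Things in the scene. Friction and masses are not known exactly. Their poses are not given: they have to be found in the camera images.
- enclosure: Grey sheet-steel enclosure, fixed, lying on its back, two doors on top: 300 along its x, 380 along y, rim at z = 120 mm. Origin: centre of its underside; z up; x along the seam, away from the robot within 20 degrees. Doors are trays 25 deep (z = 120 to 145 shut). Parts inside stay below z = 70. All mm below are in this frame, doors shut.
- active_hinge (a point): Middle of the active door's hinge line, which runs along x: (0, +193, 120) mm. Its 3 mm skin (z = 142 to 145) reaches from y = +190 to y = -28, lapping over the passive door's rebate. On its inner side a folded wall at y = +34 to +37 reaches down to z = 121. Push its inner face at x = -60, close to the free edge, to be clear of the tongue.
- active (a joint): Active door (the one with the T-handle), rad: 0 shut, 1.57 upright, 2.0 at its stop, leaning outward. Held shut only by the T-handle's tongue. Stiff friction hinge: the door stays at any angle it is left; lifting it at the T-handle takes about 11 N, and pushing it on past upright about 5 N at the edge.
- handle (a joint): Turn of the T-handle, rad: 0 locked (bar square to the seam, along y), 1.571 its unlocked stop (bar along the seam); it grows anticlockwise seen from outside the door. 0.12 N m of friction; stays where left. The tongue behind the door hooks under the passive door's rebate until the handle is past about 1.2 rad.
- t_bar (a point): Middle of the dark steel T-handle's round cross bar: 13 thick, 81 mm long, 40 above the door's skin, on a 14 mm stem (a boss 26 across, 14 high, at its foot); at (0, +52, 185) mm, so 141 from the hinge line along the door and 65 above it. The point turns with the handle; its y axis runs along the bar.
- passive_hinge (a point): Middle of the passive door's hinge line, which runs along x: (0, -193, 120) mm. Its skin reaches from y = -190 to -30; from there a sunk rebate (floor at z = 125, 3 mm sheet) runs on to the free edge at y = +30. Push its inner face at x = -60 to be clear of the bolt bar (x over +30).
- passive (a joint): Passive door, rad: 0 shut, 1.57 upright, 2.0 at its stop, leaning outward. Held shut by its flush bolt, and lapped by the active door. Stiff friction hinge like the other: the door stays at any angle it is left; lifting it at the free edge takes about 7 N.
- bolt (a joint): Travel of the flush bolt, m: 0 shot (its end under the far rim flange), 0.024 its stop, fully drawn; it slides towards the enclosure's -x. The passive door is free from about 0.017. 3 N of friction; stays where left.
- thumb (a point): Top of the flush bolt's steel thumb piece in the passive door's sunk rebate: 10 along x, 16 along y, standing 13 above the rebate's floor (z = 125); at (+60, -4, 138) mm when shot. Covered by the active door until that is open. The rebate is a channel along the whole seam, 52 wide (y = -30 to +22) between a 20 mm high tray wall and the upstand.
- passive_edge (a point): Point on top of the upstand at the passive door's free edge: a strip along the whole 300 mm edge, in black rubber trim, 8 thick (y = +22 to +30), 14 high above the rebate's floor, top at z = 139; this point at (-50, +26, 139) mm. Once the active door is open it can be pinched from above, one finger in the channel, one in the opening.
- housing_a: Blue cast actuator housing, 100 mm across, 115 high, standing beside the passive door. Bystander.
- housing_b: Another blue actuator housing of the same size. Bystander.
- valve: Stainless ball valve body, 86 mm long, 54 high, beside the active door. Bystander.
- mallet: Hammer with wooden handle, 260 mm long, lying beyond the enclosure. Bystander.
- tin: Yellow tin, 88 mm across, 46 high. Bystander.
- bottle: Blue bottle, 64 mm across, 170 high. Bystander.
- screw_tray: Clear tray of screws, 120 by 170 by 35 mm. Bystander.
- gland: Loose black cable gland, 26 mm across, 30 high, standing on the mounting plate (z = 15 mm) inside the enclosure under the active door. Bystander.

How it is judged:
By the outcome, as a careful person would: the job done as asked, in the order asked, and still so for the second after the job is handed in, with the robot touching nothing.
It also fails if it takes over 72 s, if anything falls off the work surface, if the arm or the gripper's body presses on something with over 40 N, if the wrist force passes 120 N, or if a joint passes its speed limit or range.

## Working session

There is one attempt and no reset: what is moved stays moved. The work goes in short steps, Python scripts to look and compute and a shell command to move; the robot and the scene stay as the last step left them, time stands still between calls to the robot, and variables do not carry over. Pictures are saved under pics/ and viewed, at most 10 in all, crops included, and the job is handed in when it is done.

```bash
mkdir -p pics; ls; python3 - <<'E'
from cell import manip
import cv2
print(manip.tip_reach, manip.read_state())
for n in("top","side"):
    print(n,manip.camera_params(n)); cv2.imwrite(f"pics/{n}0.png",manip.camera(n)[:,:,::-1])
E
```

```text
pics
14.0 {'clock': 0.0, 'joints': array([-1.30157103e+00,  3.00431129e-01,  1.52155121e+00,  1.05785179e-05,
        1.32070552e+00, -6.66217086e-02]), 'qd': array([-0.00099896,  0.00053376, -0.00046305, -0.00036992, -0.0012293 ,
        0.00021408]), 'effort': array([ 5.29989265e-04, -5.31807411e+01, -3.52730799e+01,  7.07955030e-02,
        2.43837159e-02, -8.14231430e-05]), 'eef_pos': array([ 181.18847502, -519.04837528,  218.92088409]), 'eef_rot': array([-3.14050055e+00, -8.31346728e-05,  3.35844336e-01]), 'wrist_force': array([-0.75295643,  0.02647775,  0.10730562]), 'moment': array([-0.04696124,  0.02436125, -0.00277882]), 'finger_force': 0.0, 'finger_gap': 93.87193439979688}
top {'fovy': 44.62135744885592, 'cx': 273.12508275841293, 'cy': 212.14586896755202, 'origin': array([ 331.29433283,    4.83127648, 1730.31793275]), 'attitude': array([-2.98077934, -0.00976844, -1.54367644])}
side {'fovy': 42.45019774820087, 'cx': 277.7311729251632, 'cy': 208.7912306932164, 'origin': array([ 388.0798373 , 1277.60194106, 1656.86487843]), 'attitude': array([-2.43901814,  0.01122036, -3.00231131])}
```

View pics/top0.png

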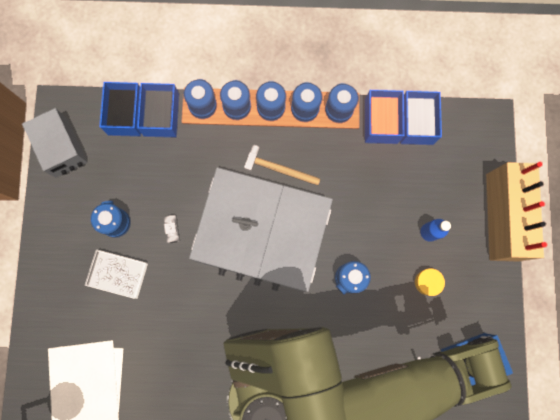

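View pics/side0.png

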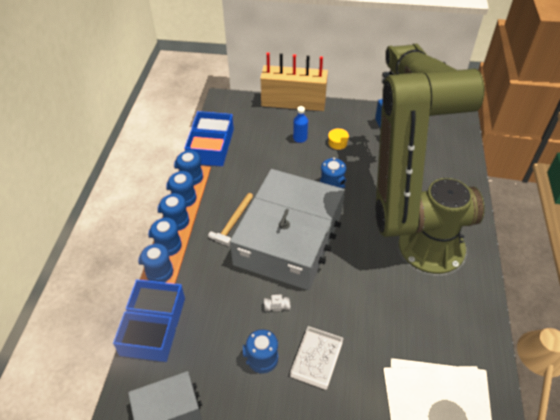

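```bash
cat > h.py <<'E'
import numpy as np, cv2
from scipy.spatial.transform import Rotation as Ro
from cell import manip
def cam(n):
    p=manip.camera_params(n); return p,Ro.from_euler('xyz',p['attitude']).as_matrix(),210/np.tan(np.radians(p['fovy']/2))
def ray(n,uv):
    p,R,f=cam(n); d=R@np.array([(uv[0]-p['cx'])/f,(uv[1]-p['cy'])/f,1]); return np.array(p['origin']),d/np.linalg.norm(d)
def onz(n,uv,z):
    o,d=ray(n,uv); return o+d*(z-o[2])/d[2]
def tri(a,b):
    o,d=ray('top',a); q,e=ray('side',b)
    s=np.linalg.lstsq(np.c_[d,-e],q-o,rcond=None)[0]; A,B=o+d*s[0],q+e*s[1]
    return (A+B)/2,np.linalg.norm(A-B)
def proj(n,P):
    p,R,f=cam(n); c=R.T@(np.array(P)-p['origin']); return np.array([p['cx']+f*c[0]/c[2],p['cy']+f*c[1]/c[2]])
def snap(n,name): 
    im=manip.camera(n)[:,:,::-1].copy(); cv2.imwrite(f'pics/{name}.png',im); return im
E
python3 - <<'E'
import cv2,numpy as np
a=cv2.imread('pics/top0.png')[155:305,180:345]; b=cv2.imread('pics/side0.png')[165:290,225:350]
a=cv2.resize(a,None,fx=3.0,fy=3.0,interpolation=cv2.INTER_CUBIC);b=cv2.resize(b,None,fx=2.4,fy=2.4,interpolation=cv2.INTER_CUBIC)
c=np.zeros((450,800,3),np.uint8);c[:,:495]=a;c[:300,495:795]=b
cv2.imwrite('pics/crop0.png',c)
E
```

```text
(no output)
```

View pics/crop0.png

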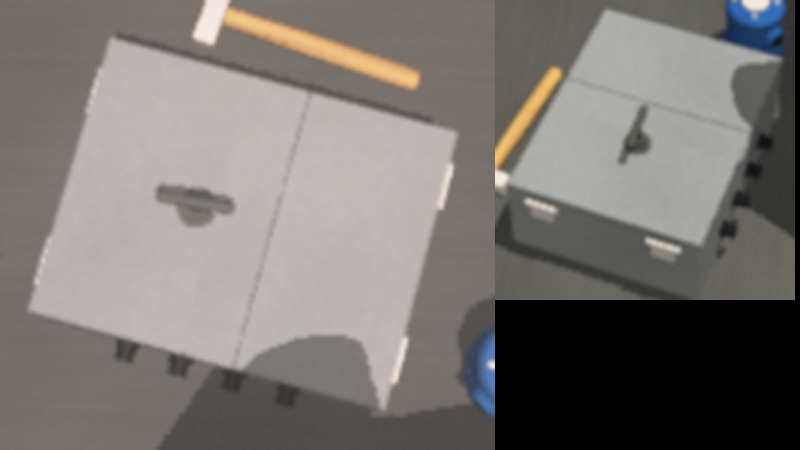

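```bash
python3 - <<'E'
from h import *
t=lambda u,v:(u/3+180-.33,v/3+155-.33); s=lambda u,v:((u-495)/2.4+225-.3,v/2.4+165-.3)
C=np.array([onz('top',t(*q),145)[:2] for q in[(112,38),(457,130),(385,410),(30,310)]])
L=np.array([[150,190],[150,-190],[-150,-190],[-150,190]])
print(C,[np.linalg.norm(C[i]-C[i-1]) for i in range(4)])
U,S,V=np.linalg.svd((L-L.mean(0)).T@(C-C.mean(0))); R=(U@V).T; c=C.mean(0)
print('yaw',np.degrees(np.arctan2(R[1,0],R[0,0])),'c',c,'res',C-(L@R.T+c))
a,b=[onz('top',t(*q),145)[:2] for q in[(309,93),(235,368)]]
print('seam',np.degrees(np.arctan2(*(a-b)[::-1])),(np.array([a,b])-c)@R)
m=onz('top',t(195,200),185); print('bar top',m,(m[:2]-c)@R)
p,g=tri(t(195,200),s(634,134)); print('tri',p,g)
e=[onz('top',t(*q),185)[:2] for q in[(156,192),(234,207)]]
print('bar len',np.linalg.norm(e[0]-e[1]),np.degrees(np.arctan2(*(e[0]-e[1])[::-1])))
E
```

```text
[[ 727.97881568  178.64816111]
 [ 639.32929935 -188.21102602]
 [ 346.17179313 -117.15403145]
 [ 437.9640019   250.09343781]] [np.float64(298.6854863765243), np.float64(377.41807048023094), np.float64(301.6461833504271), np.float64(378.5452592097872)]
yaw -13.77940358923228 c [537.86097751  30.84413536] res [[-0.8201817  -1.00011589]
 [ 1.0403525   1.20428331]
 [-0.75116452  0.80597482]
 [ 0.53099373 -1.01014224]]
seam -13.357360021566109 [[ 147.60874446  -28.07156654]
 [-150.46424128  -30.26722672]]
bar top [551.43039892  82.48748222 185.        ] [ 0.8782563  53.38907321]
tri [554.37429393  83.32198108 168.09513688] 1.0614272271733105
bar len 80.82574545685888 80.65111847928908
```

Top view: door corners come out at 299–302 × 377–379 mm against the given 300 × 380. The pose is centre (538, 31), yaw −13.6°, and the bar reads at (0.9, 53.4) against (0, 52). I'll grip the bar 25 mm off-centre on its +y half, so the fingers stay clear of the stem.

```bash
cat >> h.py <<'E'
Y0=np.radians(-13.6); RE=Ro.from_euler('z',Y0).as_matrix(); CE=np.array([538.,31.,0])
def encl(P): return RE.T@(np.array(P)-CE)
def world(P): return RE@np.array(P,float)+CE
def go(P,yaw=None):
    """shift (cm) and roll units from the present TCP to enclosure point P, tool yaw in deg relative to enclosure"""
    s=manip.read_state(); T=Ro.from_euler('xyz',s['eef_rot']).as_matrix()
    w=world(P); d=T.T@(w-s['eef_pos'])/10; r=0
    if yaw is not None: r=-((yaw+np.degrees(Y0)-np.degrees(s['eef_rot'][2])+180)%360-180)/5
    print('world',w.round(1),'shift',d.round(2),'roll',round(r,2))
def st():
    s=manip.read_state(); print(round(s['clock'],2),'encl',encl(s['eef_pos']).round(1),'yaw',round(np.degrees(s['eef_rot'][2]-Y0),2),'F',(RE.T@s['wrist_force']).round(1),'gap',round(s['finger_gap'],1),'ff',round(s['finger_force'],1),'q',s['joints'].round(2))
E
python3 -c "
from h import *
go((0,77,240),90)"
```

```text
world [556.1 105.8 240. ] shift [ 55.99 -46.65  -2.06] roll -11.43
```

```bash
python3 -m creep '[[1,[0,0,-2.1],0],[0.3,[56,-46.7,-2.1],-11.4],[0.3,[56,-46.7,-2.1],-11.4],[0.3,[56,-46.7,-2.1],-11.4],[0.3,[56,-46.7,-2.1],-11.4],[0.3,[56,-46.7,-2.1],-11.4],[0.3,[56,-46.7,-2.1],-11.4],[0.3,[56,-46.7,-2.1],-11.4],[0.3,[56,-46.7,-2.1],-11.4],[0.3,[56,-46.7,-2.1],-11.4],[0.3,[56,-46.7,-2.1],-11.4],[0.3,[56,-46.7,-2.1],-11.4]]' 30; python3 -c "
from h import *
st();go((0,77,240),90)"
```

```text
clock: 1.3
eef_pos: [464.5, -45.4, 240.4]
eef_rot: [3.142, 0.0, 1.331]
wrist_force: [0.6, -1.3, 0.0]
finger_gap: 61.2
finger_force: 0.0
1.3 encl [-53.4 -91.5 240.4] yaw 89.85 F [ 0.9 -1.1  0. ] gap 61.2 ff 0.0 q [-0.18  0.1   1.72 -0.    1.33  0.06]
world [556.1 105.8 240. ] shift [16.87  5.3   0.04] roll -0.03
```

```bash
python3 -m creep '[[-0.2,[16.9,5.3,0],0],[-0.2,[16.9,5.3,0],0],[-0.2,[16.9,5.3,0],0],[-0.2,[16.9,5.3,0],0],[-0.2,[16.9,5.3,0],0],[-0.2,[16.9,5.3,0],0],[-0.2,[16.9,5.3,0],0]]' >/dev/null; python3 -c "
from h import *
st();go((0,77,182),90)
im=snap('top','top1')[155:305,180:345];cv2.imwrite('pics/c1.png',cv2.resize(im,None,fx=3,fy=3))"
```

```text
2.0 encl [-2.000e-01  7.420e+01  2.404e+02] yaw 89.79 F [ 0.3 -0.2 -0.7] gap 37.6 ff 0.0 q [ 0.12  0.32  1.45 -0.    1.38  0.36]
world [556.1 105.8 182. ] shift [0.28 0.02 5.84] roll -0.04
```

```bash
python3 -m creep '[[-0.2,[0,0,3],0],[-0.2,[0,0,5.8],0],[-0.2,[0,0,5.8],0],[-0.2,[0,0,5.8],0],[-1,[0,0,5.8],0],[-1,[0,0,5.8],0],[-1,[0,0,5.8],0],[-1,[0,0,5.8],0],[-1,[0,0,5.8],0]]' 40; python3 -c "
from h import *
st()"
```

```text
clock: 2.95
eef_pos: [555.7, 104.2, 183.1]
eef_rot: [3.141, -0.0, 1.331]
wrist_force: [-3.6, 1.4, 7.2]
finger_gap: 11.9
finger_force: 39.9
2.95 encl [ -0.   75.4 183.1] yaw 89.85 F [-3.9  0.5  7.2] gap 11.9 ff 39.9 q [0.12 0.36 1.52 0.   1.25 0.36]
```

```bash
python3 -m creep '[[-1,[-0.02,-0.32,0],-1.6],[-1,[-0.09,-0.63,0],-3.2],[-1,[-0.2,-0.94,0],-4.8],[-1,[-0.35,-1.22,0],-6.4],[-1,[-0.54,-1.48,0],-8],[-1,[-0.76,-1.71,0],-9.6],[-1,[-1.01,-1.91,0],-11.2],[-1,[-1.29,-2.07,0],-12.8],[-1,[-1.59,-2.19,0],-14.4],[-1,[-1.9,-2.27,0],-16],[-1,[-2.14,-2.29,0],-17.2],[-1,[-2.3,-2.3,0],-18]]'; python3 -c "
from h import *
st()"
```

```text
clock: 4.15
eef_pos: [528.9, 87.5, 183.1]
eef_rot: [3.14, 0.003, 2.906]
wrist_force: [9.9, 10.9, -0.8]
finger_gap: 11.9
finger_force: 40.0
4.15 encl [-22.1  52.8 183.1] yaw 180.08 F [ 7.  13.  -0.8] gap 11.9 ff 40.0 q [ 0.1   0.3   1.61  0.    1.23 -1.24]
```

```bash
python3 -m creep '[[-1,[0,0.3,-0.6],0],[-1,[0,0.6,-1.2],0],[-1,[0,0.95,-1.8],0],[-1,[0,1.35,-2.35],0],[-1,[0,1.75,-2.9],0],[-1,[0,2.15,-3.45],0],[-1,[0,2.6,-3.95],0],[-1,[0,3.1,-4.45],0],[-1,[0,3.1,-4.45],0]]' 45; python3 -c "
from h import *
st()
im=snap('side','s2')[165:290,225:350];im2=snap('top','t2')[155:305,180:345]
cv2.imwrite('pics/c2.png',np.hstack([cv2.resize(im,(400,400)),cv2.resize(im2,(400,400))]))"
```

```text
clock: 5.05
eef_pos: [535.7, 116.2, 227.1]
eef_rot: [-3.139, 0.001, 2.901]
wrist_force: [2.4, -8.2, 1.6]
finger_gap: 11.9
finger_force: 45.0
5.05 encl [-22.3  82.3 227.1] yaw 179.81 F [ 4.3 -7.4  1.6] gap 11.9 ff 45.0 q [ 0.15  0.29  1.52 -0.    1.34 -1.18]
```

View pics/c2.png

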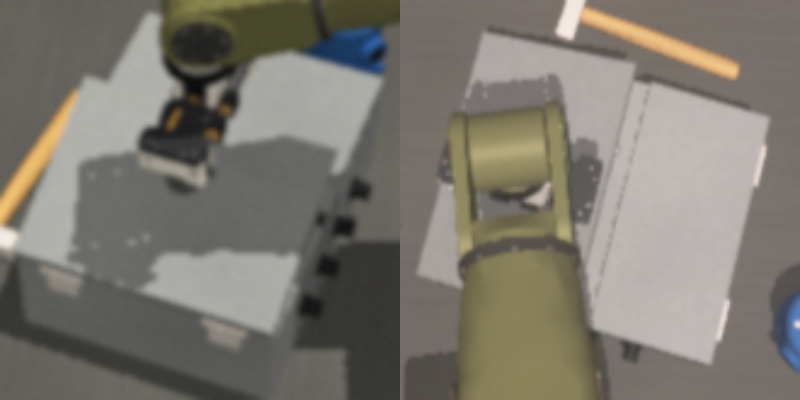

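```bash
python3 -m creep '[[-1,[0,1.0,-0.92],0],[-1,[0,2.07,-1.75],0],[-1,[0,3.21,-2.48],0],[-1,[0,4.41,-3.12],0],[-1,[0,5.66,-3.64],0],[-1,[0,6.95,-4.05],0],[-1,[0,8.27,-4.35],0],[-1,[0,9.61,-4.53],0],[-1,[0,10.96,-4.6],0],[-1,[0,12.32,-4.55],0],[-1,[0,12.86,-4.5],0],[-1,[0,12.86,-4.5],0]]' 45; python3 -c "
from h import *
st()"
```

```text
clock: 6.35
eef_pos: [566.6, 242.3, 272.5]
eef_rot: [3.142, 0.002, 2.901]
wrist_force: [5.0, -0.4, 2.9]
finger_gap: 11.9
finger_force: 45.0
6.35 encl [-21.9 212.1 272.5] yaw 179.83 F [4.9 0.8 2.9] gap 11.9 ff 45.0 q [ 0.35  0.42  1.24 -0.    1.48 -0.99]
```

```bash
python3 -m creep '[[-0.45,[0,0,0],0],[-0.45,[0,0,0],0],[-0.45,[0,0,0],0],[-0.45,[0,0,-1],0],[-0.45,[0,0,-4],0],[-0.45,[0,0,-8],0],[-0.45,[0,0,-11],0],[-1,[0,0,-11],0],[-1,[3.8,0,-11],0],[-1,[3.8,0,-11],0]]' 30; python3 -c "
from h import *
st()
snap('side','s3');im2=snap('top','t3')
cv2.imwrite('pics/c3.png',np.hstack([cv2.imread('pics/s3.png')[100:320,180:400],im2[120:340,160:380]]));go((-60,110,360))"
```

```text
clock: 7.35
eef_pos: [526.4, 251.9, 382.0]
eef_rot: [-3.142, -0.001, 2.903]
wrist_force: [-0.0, 0.6, -0.1]
finger_gap: 5.3
finger_force: 0.0
7.35 encl [-63.2 212.  382. ] yaw 179.92 F [-0.2  0.5 -0.1] gap 5.3 ff 0.0 q [ 0.38  0.32  1.13  0.    1.7  -0.95]
world [505.5 152.  360. ] shift [ -0.12 -10.19   2.22] roll 0
```

View pics/c3.png

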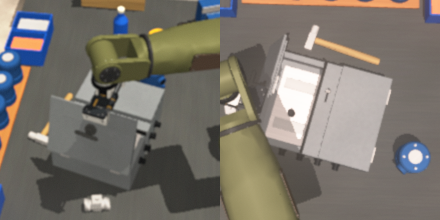

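```bash
python3 -m creep '[[-1,[-0.2,-5,0],0],[-1,[-0.3,-10.2,0],0],[-1,[-0.3,-10.2,0],0],[-1,[-0.3,-10.2,4],0],[-1,[-0.3,-10.2,7.5],0],[-1,[-0.3,-10.2,7.5],0],[-1,[-0.3,-8.5,7.5],0],[-1,[-0.3,-7,7.5],0],[-1,[-0.3,-5.5,7.5],0],[-1,[-0.3,-4,7.5],0],[-1,[-0.3,-2.5,7.5],0],[-1,[-0.3,-1,7.5],0]]' ; python3 -c "
from h import *
st();go((-60,290,307))"
```

```text
clock: 8.65
eef_pos: [529.7, 242.2, 306.8]
eef_rot: [-3.141, -0.0, 2.902]
wrist_force: [0.9, -4.5, -2.2]
finger_gap: 0.3
finger_force: 1.9
8.65 encl [-57.8 203.3 306.8] yaw 179.86 F [ 2.  -4.2 -2.2] gap 0.3 ff 1.9 q [ 0.37  0.33  1.29 -0.    1.53 -0.96]
world [547.9 327.  307. ] shift [ 0.25  8.67 -0.03] roll 0
```

Contact made: about 4–5 N resisting, as expected. I'll keep pushing past upright.

```bash
python3 -m creep '[[-1,[0,1.5,0],0],[-1,[0,3,0],0],[-1,[0,4.5,0],0],[-1,[0,6,0],0],[-1,[0,7.2,0],0],[-1,[0,8,0],0],[-1,[0,8.7,0],0],[-1,[0,8.7,0],0]]' ; python3 -c "
from h import *
st();go((-60,296,307))"
```

```text
clock: 9.45
eef_pos: [550.2, 326.0, 306.9]
eef_rot: [3.141, -0.0, 2.902]
wrist_force: [-0.1, -0.6, 0.2]
finger_gap: 0.9
finger_force: 0.0
9.45 encl [-57.5 289.6 306.9] yaw 179.86 F [-0.  -0.6  0.2] gap 0.9 ff 0.0 q [ 0.48  0.47  1.1   0.    1.58 -0.85]
world [549.3 332.8 307. ] shift [ 0.25  0.64 -0.01] roll 0
```

```bash
python3 -m creep '[[-1,[0,0.6,0],0],[-1,[0,0.6,0],0],[-1,[0,-5,0],0],[-1,[0,-10,0],0],[-1,[0,-15,0],0],[-1,[-3,-20,0],0],[-1,[-6,-25,0],0],[-1,[-10,-29.4,0],0],[-1,[-14,-29.4,0],0],[-1,[-14,-29.4,0],0]]' ; python3 -c "
from h import *
st();go((84,-4,150))
im2=snap('top','t4')
cv2.imwrite('pics/c4.png',cv2.resize(im2[130:310,150:370],None,fx=3,fy=3,interpolation=cv2.INTER_CUBIC))"
```

```text
clock: 10.45
eef_pos: [618.2, 3.2, 306.4]
eef_rot: [3.141, 0.0, 2.898]
wrist_force: [-0.3, 0.4, -0.7]
finger_gap: 0.5
finger_force: 0.0
10.45 encl [ 84.5  -8.2 306.4] yaw 179.64 F [-0.4  0.4 -0.7] gap 0.5 ff 0.0 q [-0.05  0.41  1.17  0.    1.56 -1.38]
world [618.7   7.4 150. ] shift [ 0.06  0.41 15.64] roll 0
```

View pics/c4.png

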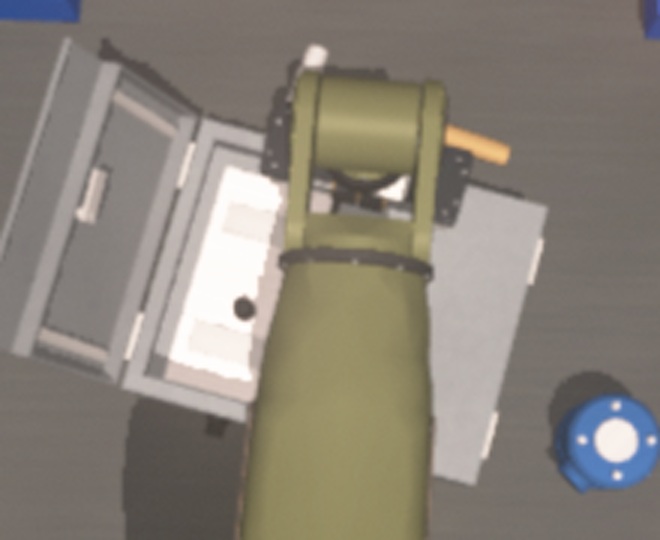

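```bash
python3 -m creep '[[-1,[0,0.4,5],0],[-1,[0,0.4,10],0],[-1,[0,0.4,14.5],0],[-1,[0,0.4,14.5],0],[-1,[0,0.4,14.5],0]]' >/dev/null; python3 -c "
from h import *
st();go((84,-4,142))
p=proj('top',world((60,-4,138)));print(p)
im=cv2.imread('pics/t3.png')[:,:,1].astype(int);u,v=p.round().astype(int);print(im[v-7:v+8,u-9:u+10])"
```

```text
11.0 encl [ 82.   -1.  163.8] yaw 179.86 F [0.2 0.1 1.2] gap 0.7 ff 0.0 q [-0.04  0.5   1.38  0.    1.26 -1.37]
world [618.7   7.4 142. ] shift [-0.2  -0.31  2.18] roll 0
[267.87348596 210.29148257]
[[113  97 124 168 187 188 189 188 189 189 188 189 189 189 188 187 186 186
  180]
 [107  99 135 176 188 189 190 188 189 189 189 188 189 188 188 187 186 184
  173]
 [ 99 104 147 185 189 189 190 189 190 190 190 189 189 188 187 188 187 178
  166]
 [ 96 112 155 186 190 191 190 190 188 190 191 189 188 187 187 187 186 171
  158]
 [ 96 130 174 190 191 190 189 188 181 176 182 189 189 187 187 188 187 173
  165]
 [100 142 186 191 190 190 185 180 169 147 160 181 187 187 187 189 187 177
  172]
 [112 155 188 190 189 189 185 182 179 154 149 169 185 187 188 189 186 181
  179]
 [126 168 188 189 189 183 184 203 206 193 179 171 181 187 188 188 183 177
  181]
 [134 175 188 189 188 176 168 193 203 203 201 181 182 188 189 188 176 168
  185]
 [146 184 189 189 188 182 174 174 174 185 188 178 186 190 189 186 177 173
  186]
 [154 185 188 189 189 188 178 150 124 148 175 183 189 189 188 180 174 182
  187]
 [173 188 189 190 188 188 172 134 120 158 185 189 189 189 187 173 166 185
  189]
 [185 191 190 189 189 188 165 120 130 169 187 189 187 188 186 176 171 188
  190]
 [188 192 190 190 188 183 157 117 138 177 188 189 189 189 187 180 176 190
  189]
 [189 191 191 189 189 177 145 115 150 185 188 188 188 189 187 183 184 190
  189]]
```

```bash
python3 -m creep '[[-1,[-0.2,-0.3,1],0],[-1,[-0.2,-0.3,2.1],0],[-1,[-0.2,-0.3,2.1],0],[-1,[0.5,-0.3,2.1],0],[-1,[1,-0.3,2.1],0],[-1,[1.5,-0.3,2.1],0],[-1,[2,-0.3,2.1],0],[-1,[2.5,-0.3,2.1],0],[-1,[2.8,-0.3,2.1],0],[-1,[2.8,-0.3,2.1],0]]'; python3 -c "
from h import *
st();go((48,-4,142))"
```

```text
clock: 12.0
eef_pos: [588.8, 14.2, 141.2]
eef_rot: [-3.142, -0.0, 2.902]
wrist_force: [-0.6, 0.5, 0.7]
finger_gap: 0.5
finger_force: 0.0
12.0 encl [ 53.3  -4.4 141.2] yaw 179.85 F [-0.7  0.4  0.7] gap 0.5 ff 0.0 q [-0.04  0.46  1.49  0.    1.19 -1.37]
world [583.7  15.8 142. ] shift [ 0.53  0.03 -0.08] roll 0
```

```bash
python3 -m creep '[[-1,[0.3,0,0],0],[-1,[0.6,0,0],0]]';python3 -m creep '[[-1,[0.2,0,0],0]]';python3 -m creep '[[-1,[0.2,0,0],0]]'
```

```text
clock: 12.2
eef_pos: [585.4, 15.0, 141.5]
eef_rot: [3.141, 0.006, 2.901]
wrist_force: [29.8, -6.4, -9.8]
finger_gap: 0.4
finger_force: 15.4
clock: 12.3
eef_pos: [585.1, 15.0, 142.1]
eef_rot: [3.14, 0.012, 2.901]
wrist_force: [38.9, -7.3, -9.3]
finger_gap: 0.1
finger_force: 19.4
clock: 12.4
eef_pos: [584.8, 15.1, 142.9]
eef_rot: [3.14, 0.016, 2.901]
wrist_force: [47.6, -10.7, -9.4]
finger_gap: 0.4
finger_force: 24.6
```

```bash
python3 -c "
from h import *
st()"
```

```text
12.4 encl [ 49.3  -4.5 142.9] yaw 179.8 F [48.8  0.8 -9.4] gap 0.4 ff 24.6 q [-0.04  0.44  1.52 -0.    1.17 -1.37]
```

```bash
python3 -m creep '[[-1,[-1.6,0,0],0],[-1,[-1.6,0,-2],0],[-0.3,[-1.6,0,-4],0],[-0.3,[4,1.5,-4],0],[-0.3,[9,3,-4],0],[-0.3,[9,3,-4],0],[-0.3,[9,3,-4],0],[-0.3,[9,3,-4],0]]' 20;  python3 -c "
from h import *
st();go((-50,26,141.5))
im2=snap('top','t5')
cv2.imwrite('pics/c5.png',cv2.resize(im2[130:310,150:370],None,fx=3,fy=3,interpolation=cv2.INTER_CUBIC))"
```

```text
clock: 13.2
eef_pos: [500.0, 66.7, 181.2]
eef_rot: [3.142, 0.001, 2.901]
wrist_force: [-0.3, 0.7, 0.7]
finger_gap: 32.7
finger_force: 0.0
13.2 encl [-45.3  25.7 181.2] yaw 179.84 F [-0.4  0.6  0.7] gap 32.7 ff 0.0 q [ 0.06  0.23  1.7  -0.    1.21 -1.27]
world [495.5  68.  141.5] shift [0.47 0.02 3.97] roll 0
```

View pics/c5.png

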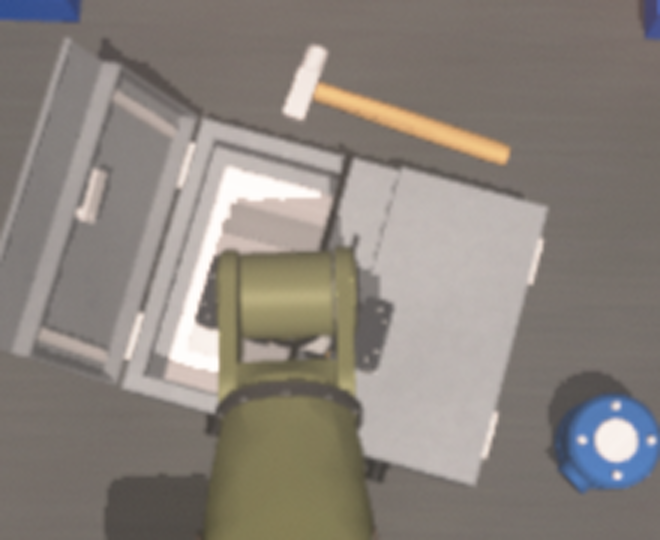

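The black trim strip shows at crop (347,160)–(332,245), where the model puts it. Next I'll go down and pinch it.

```bash
python3 -m creep '[[-0.3,[0.5,0,2],0],[-0.3,[0.5,0,3.9],0],[-0.3,[0.5,0,3.9],0],[-0.3,[0.5,0,3.9],0],[-1,[0.5,0,3.9],0],[-1,[0.5,0,3.9],0],[-1,[0.5,0,3.9],0],[-1,[0.5,0,3.9],0]]' 30;  python3 -c "
from h import *
st()"
```

```text
clock: 14.05
eef_pos: [494.8, 69.5, 142.2]
eef_rot: [3.138, 0.001, 2.901]
wrist_force: [3.6, 11.0, -1.7]
finger_gap: 7.5
finger_force: 30.0
14.05 encl [-51.   27.2 142.2] yaw 179.82 F [ 1.  11.5 -1.7] gap 7.5 ff 30.0 q [ 0.06  0.27  1.75  0.    1.12 -1.27]
```

```bash
python3 -m creep '[[-1,[0,-0.07,-0.75],0],[-1,[0,-0.14,-1.51],0],[-1,[0,-0.26,-2.27],0],[-1,[0,-0.38,-3.02],0],[-1,[0,-0.55,-3.77],0],[-1,[0,-0.73,-4.51],0],[-1,[0,-0.95,-5.25],0],[-1,[0,-1.18,-5.98],0],[-1,[0,-1.18,-5.98],0]]';  python3 -c "
from h import *
st()"
```

```text
clock: 14.95
eef_pos: [491.9, 57.8, 202.6]
eef_rot: [3.139, 0.001, 2.902]
wrist_force: [1.3, 9.6, 1.0]
finger_gap: 9.0
finger_force: 31.5
14.95 encl [-51.1  15.2 202.6] yaw 179.85 F [-1.   9.7  1. ] gap 9.0 ff 31.5 q [ 0.04  0.19  1.7   0.    1.25 -1.29]
```

```bash
python3 -m creep '[[-1,[0,-0.27,-0.71],0],[-1,[0,-0.55,-1.42],0],[-1,[0,-0.87,-2.11],0],[-1,[0,-1.2,-2.81],0],[-1,[0,-1.57,-3.48],0],[-1,[0,-1.94,-4.15],0],[-1,[0,-2.36,-4.8],0],[-1,[0,-2.78,-5.43],0],[-1,[0,-2.78,-5.43],0]]';  python3 -c "
from h import *
st()
snap('side','s6');im2=snap('top','t6')
cv2.imwrite('pics/c6.png',cv2.resize(np.hstack([cv2.imread('pics/s6.png')[130:310,190:370],im2[130:310,170:350]]),None,fx=2.2,fy=2.2))"
```

```text
clock: 15.85
eef_pos: [485.3, 31.0, 257.4]
eef_rot: [3.138, 0.002, 2.902]
wrist_force: [0.3, 11.4, 7.0]
finger_gap: 10.2
finger_force: 32.1
15.85 encl [-51.2 -12.3 257.4] yaw 179.87 F [-2.4 11.1  7. ] gap 10.2 ff 32.1 q [-0.01  0.13  1.64  0.    1.37 -1.35]
```

View pics/c6.png

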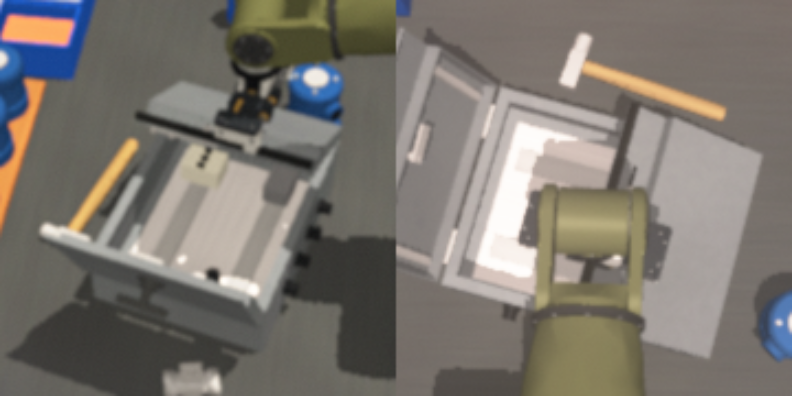

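```bash
python3 -m creep '[[-1,[0,-0.46,-0.62],0],[-1,[0,-0.92,-1.22],0],[-1,[0,-1.42,-1.8],0],[-1,[0,-1.93,-2.37],0],[-1,[0,-2.46,-2.92],0],[-1,[0,-3.01,-3.45],0],[-1,[0,-3.58,-3.97],0],[-1,[0,-4.17,-4.46],0],[-1,[0,-4.17,-4.46],0]]';  python3 -c "
from h import *
st()"
```

```text
clock: 16.85
eef_pos: [475.5, -9.0, 303.1]
eef_rot: [3.136, 0.003, 2.903]
wrist_force: [-3.4, 14.4, 17.9]
finger_gap: 11.0
finger_force: 34.4
16.85 encl [-51.3 -53.6 303.1] yaw 179.91 F [-6.7 13.2 17.9] gap 11.0 ff 34.4 q [-0.1   0.07  1.59  0.    1.47 -1.43]
```

```bash
python3 -m creep '[[-0.4,[0,0,0],0],[-0.4,[0,0,0],0],[-0.4,[0,0,0],0],[-0.4,[0,0,-1.5],0],[-0.4,[0,0,-5],0],[-0.4,[0.5,0,-7],0],[-0.8,[0.9,4,-7],0],[-1,[0.9,8,-6],0],[-1,[0.9,8,-2],0],[-1,[0.9,8,2],0],[-1,[0.9,8,2.2],0],[-1,[0.9,8,2.2],0]]';  python3 -c "
from h import *
st()
snap('side','s7');im2=snap('top','t7')
cv2.imwrite('pics/c7.png',cv2.resize(np.hstack([cv2.imread('pics/s7.png')[130:310,190:370],im2[130:310,190:370]]),None,fx=2.2,fy=2.2))"
```

```text
clock: 18.05
eef_pos: [485.4, 68.9, 279.5]
eef_rot: [-3.141, -0.0, 2.901]
wrist_force: [-0.2, -1.0, 1.1]
finger_gap: 0.5
finger_force: 0.0
18.05 encl [-60.   24.5 279.5] yaw 179.82 F [-0.  -1.   1.1] gap 0.5 ff 0.0 q [ 0.07  0.12  1.59 -0.    1.42 -1.26]
```

View pics/c7.png

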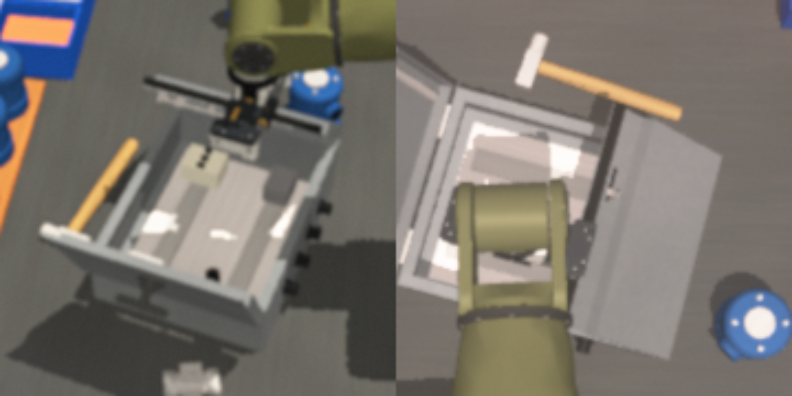

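```bash
python3 -c "
from h import *
for th in (30,35,40,45,50):
    t=np.radians(th); c,s=np.cos(t),np.sin(t)
    print(th,[proj(n,world((x,-193+219*c-19*s,120+219*s+19*c))).round(1) for n,x in(('top',150),('side',150),('side',-150))])
print('seen top (292.7,179) side',(147/2.2+190,80/2.2+130),(328/2.2+190,128/2.2+130))"
```

```text
30 [array([278.7, 176.3]), array([251.3, 181.7]), array([331.4, 204.5])]
35 [array([282.6, 176.1]), array([252.4, 176.5]), array([332.8, 199.2])]
40 [array([287.1, 176.2]), array([253.7, 171.3]), array([334.2, 193.9])]
45 [array([291.9, 176.4]), array([255.1, 166.1]), array([335.7, 188.4])]
50 [array([297.3, 176.8]), array([256.6, 161. ]), array([337.3, 183.1])]
seen top (292.7,179) side (256.8181818181818, 166.36363636363637) (339.09090909090907, 188.1818181818182)
```

```bash
python3 -m creep '[[-1,[0,-3,0.75],0],[-1,[0,-4.6,0.75],0],[-1,[0,-5.4,0.1],0],[-1,[0,-6.2,-0.5],0],[-1,[0,-7.7,-1.7],0],[-1,[0,-9.3,-2.7],0],[-1,[0,-9.3,-2.7],0]]';  python3 -c "
from h import *
st()"
```

```text
clock: 18.85
eef_pos: [463.7, -22.1, 308.2]
eef_rot: [3.141, 0.004, 2.9]
wrist_force: [-0.4, -0.2, -0.2]
finger_gap: 0.4
finger_force: 0.0
18.85 encl [-59.8 -69.1 308.2] yaw 179.77 F [-0.4 -0.3 -0.2] gap 0.4 ff 0.0 q [-0.13  0.05  1.61 -0.    1.48 -1.46]
```

```bash
cat >> h.py <<'E'
def ang(ths,n='side'):
    im=manip.camera(n).mean(2)
    for th in ths:
        t=np.radians(th); c,s=np.cos(t),np.sin(t); v=[]
        for x in list(range(90,146,5))+list(range(-145,-99,5)):
            u=proj(n,world((x,-193+219*c-19*s,120+219*s+19*c))).round().astype(int); v.append(im[u[1],u[0]])
        print(th,np.round(v).astype(int))
E
python3 -c "
from h import *
ang(range(40,72,3))"
```

```text
40 [ 97 100  97  99  99  99  98  99 100  98  98  97  94  93  94  95  93  92
  94  93  95  92]
43 [ 97  98  99  98  99  99  99  98  98  98  98  98 130 127 133 132 123 128
 120 108  89  82]
46 [ 74  76  91  92  97  98  97  98  99  96  98  96 107 106 108 106 106 106
 104 106 106 106]
49 [ 93  79  73  91  97 116 100  97  98  98  96  97  86  79  84  89  78  83
  78  82  89  79]
52 [136 131 119 138 148 149 127  95  85  93  97  96  67  67  68  68  67  68
  66  67  68  68]
55 [104  88  93  86  89 108 102  86  91  84  84  96  73  74  71  73  72  71
  75  72  76  74]
58 [42 52 42 45 51 43 49 56 38 52 63 42 35 26 31 27 29 26 28 29 25 26]
61 [ 96  91  76  92  87  96  91  84  95  89  80  93 114 106  98 125 120 176
 159 134 154 100]
64 [101 101 101 100 100 100 100  99 100  99  98  99 117 129 154 231 232 235
 235 235 236 209]
67 [ 98  99 101 101  99  98 100 100  99  98  98  99 178 138 178 234 235 235
 236 236 228 187]
70 [ 98  98 100  99 100  98 100  99  98  99  98  98 120 117 115 128 148 174
 158 157 147 112]
```

```bash
python3 -m creep '[[-1,[0,-1.75,-0.9],0],[-1,[0,-3.5,-1.6],0],[-1,[0,-5.4,-2.2],0],[-1,[0,-7.3,-2.5],0],[-1,[0,-9.2,-2.6],0],[-1,[0,-11.2,-2.4],0],[-1,[0,-13.1,-2.1],0],[-1,[0,-14.7,-1.8],0],[-1,[0,-14.7,-1.8],0]]';  python3 -c "
from h import *
st();ang(range(90,117,3));go((-60,-266,315))"
```

```text
clock: 19.8
eef_pos: [428.2, -164.6, 323.5]
eef_rot: [-3.141, -0.0, 2.9]
wrist_force: [0.1, -0.4, -0.4]
finger_gap: 0.5
finger_force: 0.0
19.8 encl [ -60.7 -215.9  323.5] yaw 179.76 F [ 0.2 -0.4 -0.4] gap 0.5 ff 0.0 q [-0.45  0.03  1.59 -0.    1.52 -1.78]
90 [109  99  99 107 133 124 111 104 102 100  99  97  98  98  98  98  97  98
  98  98  98  95]
93 [100 102 100 101 100  99 101 101 102 101 101  98  97  97  98  98  95  99
  96  96  98  96]
96 [105 104 104 106 104 104 103 101  99 103 104 102 100  92 107 101  92 101
  93  93 102  94]
99 [63 69 78 93 73 80 88 70 77 88 64 80 63 76 65 69 76 87 85 84 87 85]
102 [ 71  66  61  76  65  62  74  69  61  73  69  63  72  76  71  67 134 144
 140 162 155 140]
105 [ 89  90  86  96  90  86  92  90  84  93  91  88  88  94  92  90 143 169
 172 178 177 173]
108 [ 82  93  96  98  97  97  97  97  96  96  98  96  98  97  96  95 117 176
 179 177 177 178]
111 [ 78  84  93  98  97 100  96  97  97  96  98  96  98  96  95  95  98 164
 178 179 177 177]
114 [ 93  82  86  92  99  98  99  97  97  96  97  98  97  96  96  97  98 116
 162 179 177 178]
world [ 417.1 -213.4  315. ] shift [-0.09 -5.07  0.86] roll 0
```

Passive door is at about 100°. I'll push it on to near its stop, then retreat upward over the enclosure.

```bash
python3 -m creep '[[-1,[0,-1.5,0.3],0],[-1,[0,-3,0.6],0],[-1,[0,-4.2,0.8],0],[-1,[0,-4.9,0.8],0],[-1,[0,-4.9,0.8],0],[-1,[0,-1,0.8],0],[-1,[0,3,0.8],0],[-1,[0,8,0],0],[-1,[0,8,-5],0],[-1,[0,10,-10],0],[-1,[2,12,-12],0],[-1,[2,12,-12],0]]';  python3 -c "
from h import *
st();go((-300,-60,440))"
```

```text
clock: 21.05
eef_pos: [436.9, -40.7, 447.7]
eef_rot: [3.141, 0.007, 2.904]
wrist_force: [0.8, -0.1, 0.8]
finger_gap: 0.5
finger_force: 0.0
21.05 encl [-81.4 -93.4 447.7] yaw 179.96 F [0.8 0.1 0.8] gap 0.5 ff 0.0 q [-0.18 -0.02  1.37 -0.    1.79 -1.51]
world [232.3  43.2 440. ] shift [21.87  3.33  0.62] roll 0
```

```bash
python3 -m creep '[[-1,[4,1,0],0],[-1,[8,2,0],0],[-1,[10,3,0],0],[-1,[10,3,0],0],[-1,[10,3,0],0]]' >/dev/null;  python3 -c "
from h import *
st()
a=snap('side','s8');b=snap('top','t8')
cv2.imwrite('pics/c8.png',cv2.resize(np.hstack([a[110:350,180:400],b[100:340,100:380]]),None,fx=1.6,fy=1.6))"
```

```text
21.55 encl [-180.2  -65.1  443.3] yaw 179.87 F [-0.  -1.   0.2] gap 0.4 ff 0.0 q [-0.08 -0.23  1.57 -0.    1.81 -1.41]
```

View pics/c8.png

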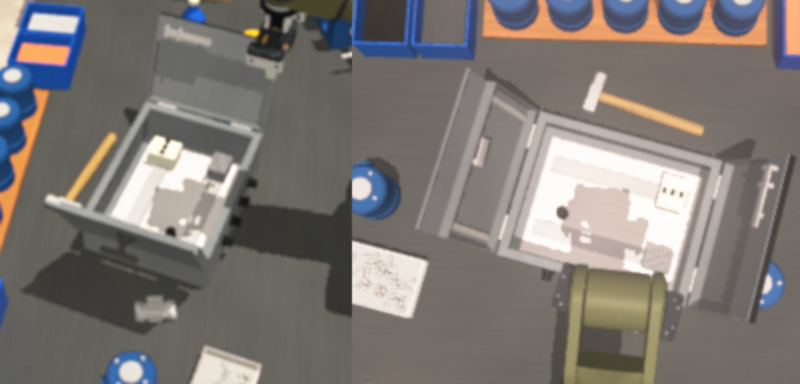

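Both doors lean outward: the active edge runs from (470,75) to (420,228), the passive from (790,158) to (752,320). The gland at (562,212) and the bystanders are in place, and the arm is clear.

```bash
python3 -c "
from cell import manip
print(manip.sign_off())"
```

```text
the job is handed in; nothing more can be done
None
```

The job is handed in at about 22 s: T-handle undone, bolt fully drawn, both doors open and leaning outward past upright, with the gland and the bench items where they were in the final picture.

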